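# Seat a bearing arbor in the test spindle

## Robot

A 7-joint arm with a two-finger parallel gripper is mounted at the origin on the work surface. World frame = base frame: x ahead of the robot, y to its left, z up, the work surface at z = 0. Lengths are in m, angles in rad, forces in N, time in s.
With the tool pointing down it reaches from about 0.4 to 0.85 m from the base axis. Payload 6.9 kg.
Tool frame: the origin (TCP) lies on the centre line of the jaws, within the pads' length; the fingertips stand r.tip_reach ahead of it and the grasp point (between the pads) lies 2 mm behind it (r.tip_reach is the distance from the TCP to the fingertips, in m); z points along the fingers, y is the direction in which the jaws open and shut (so a half turn about z gives the same grasp; the last joint's range is limited). The gripper opens to 85 mm and grips with 20 to 120 N. Pads are 22 mm wide; open, the fingers measure 114 mm over their backs; the gripper's body (76 mm by 85 mm) begins 54 mm behind the grasp point. The pads swing forward as they close: fully open they stand 13 mm farther back than shut.
Start: joints at [-1.117, 0.507, -0.238, 1.5, 0.126, 1.149, -0.155], TCP at [0.213, 0.588, 0.248] pointing down, gripper open.
Joint ranges: [-3.08, 3.08], [-0.24, 2.05], [-1.43, 1.35], [0, 2.5], [-1.52, 4.66], [0.17, 1.96], [-2.89, 2.89]. Speed limits (rad/s): [2.39, 2.39, 3.14, 3.14, 3.14, 3.14, 3.14].

## Interface

Orientations are given as a rotation vector (axis times angle).
In Python, from station import r gives the robot as it stands. Calls block until the motion is done:
- r.reach(position, orientation): joint-space move of the TCP to a pose.
- r.movel(position, rate=0.15, orientation=None, f_stop=None): straight line of the TCP; orientation=None keeps the orientation; rate is the mean speed in m/s. With f_stop (N) it stops when the force on the tool has changed by that much, and returns True; else False.
- r.goto_joints(angles): joint-space move.
- r.set_gripper(opening, f_grip=None): finger opening in m; f_grip is the grip in N (None keeps the last); returns when the fingers have stopped.
- r.wait(seconds).
- r.ik(position, orientation): joint angles nearest the present ones, or None.
- r.observe(): the state.
- r.camera(name): name is "scene" or "top" or "wrist"; returns (picture, depth): 420x560x3 uint8, red, green, blue; 420x560 float32, m along the optical axis (not along the pixel's ray), 0 where there is no reading.
- r.camera_info(name): a dict with "camera_matrix" (3x3 intrinsics, pixels), "extrinsics" (4x4, takes a point from camera to world coordinates). Camera axes: x right, y up, looking along -z (the intrinsics and any distortion apply to the point x, -y, -z); pixel columns grow to the right and rows downward; lengths in m; the calibration is good to about 2 mm. A picture is of the moment at which its call begins: read the wrist's pose just before it. camera_info takes no time and is no camera call; for the wrist camera it gives the pose at the moment of the call.
A pose or a line that the arm cannot do raises r.MotionError and nothing moves.
- r.finish_job(): hands the job in, once; it reports no verdict.
The state is a dict: "time": time; "joint_pos": joint angles; "qvel": joint speeds; "joint_torque": joint torques, N m; "ee_pos": TCP position; "tool_rot": TCP orientation; "contact_force": force on the tool from outside, world axes, zero at the start; "moment": the same for the moment, N m; "opening": finger opening in m.
Only numpy, scipy, OpenCV 4.12 (cv2) and the standard library are available. Lean on these libraries where they do the work, as an engineer would, in place of code of your own. Each camera call takes 0.05 s, during which the arm holds its last target.

## Task

Take the arbor that carries the small ball bearing out of the wooden rest block and put its tapered shank into the test rig's spindle, turning it until the slots in its flange drop over the spindle's two dogs. Then push it fully home, so that the flange lies on the spindle face and the stiff knock-out pin in the bore is pushed down, and let go. Be gentle: touch down slowly, feel for the dogs with a light pressure, never bear on the rig or knock it with more than about 60 N, and do not disturb the other things on the bench.

Things in the scene. Friction and masses are not known exactly. Their poses are not given: they have to be found in the camera images.
- arbor_head (a point): Centre of the arbor's dark steel head: grasp here. The arbor (steel, 0.55 to 0.8 kg) stands upright, shank down; z is its axis, up. The head reaches 20 mm up and down from here, 28 mm along x, 24 mm along y (flats facing +-y: grasp across these). Under it, from -34 to -20 mm, a ball bearing of 46 mm diameter; from -46 to -34 mm, a flange of 62 mm.
- arbor_flange (a point): Centre of the underside of the arbor's flange, 46 mm below the head's centre, same axes. The flange is 62 mm in diameter and 12 mm thick, with two open slots 16 mm wide cut right through it on its +x and -x sides, from 17 mm radius outwards (a half turn makes no difference). Below it the shank, 45 mm long, tapers from 34 mm diameter to 21 mm at its tip.
- block: Wooden rest block, fixed, 80 x 200 x 60 mm, origin at the centre of its underside, with two through holes of 40 mm at y = +-60 mm. The arbor stands in one (flange on the block's top), the plain centre in the other; which is which changes.
- rig: Test rig, fixed: grey housing 150 x 150 x 78 mm with a blue motor of 68 mm diameter on its +x side (top 79 mm, with a black box on it up to 105 mm, to x = 137 mm). Origin at the centre of its underside, z up. The spindle of 72 mm diameter stands up through its top, axis at x = y = 0. Knocks count as force: a touch-down at 15 mm/s stays within bounds, one at 30 mm/s may not.
- rig_mouth (a point): Centre of the spindle's flat top face, on its axis, 95 mm above the bench; axes parallel to the rig's. The bore tapers down from 35 mm diameter here to match the arbor's shank (about 0.5 mm play all round when home; the flange then lies flat on this face, the arbor's head centre 46 mm above this point). The spindle is braked: it turns only above about 0.9 N m.
- rig_dogs (a point): On the axis, level with the tops of the two dogs, 8 mm above the spindle face. Dogs: 12 mm wide, 20 to 30 mm from the axis, opposite each other; 2 mm play each side in the slots (about 4 degrees either way). Their line lies up to 40 degrees either way from the rig's x axis, at an angle not given: see or feel it (this point does not turn with it). Slots off the dogs, the flange rests on them here.
- rig_pin (a point): On the axis, 40 mm below the spindle face: top of a brass knock-out pin in the bore, as it starts. It meets the shank's tip when the flange is still 5 mm above the face. It takes about 13 N in all (the arbor's weight of 5 to 8 N included) to push it down these 5 mm, and it stays where it is pushed. This point does not move with it.
- centre: Bystander in the other hole of the block: plain steel centre with a collar of 48 mm and a pointed top 46 mm above the block, no bearing and no slots. Origin on its axis at the block's top. Leave it.
- ring_big: Bystander: loose bearing ring, 90 mm outside, 36 mm high. Origin under its centre.
- ring_small: Bystander: loose bearing ring, 64 mm outside, 18 mm high. Origin under its centre.
- roller: Bystander: bearing roller standing on end, 24 mm diameter, 30 mm high, between block and rig.
- jar: Bystander: white jar with black cap, 64 mm diameter, 65 mm high.
- driver: Bystander: screwdriver lying flat.
- magnifier: Bystander: hand magnifier lying flat, 94 mm across with a 100 mm handle.
Things that resemble listed ones, but are neither listed nor needed, are in the scene too. Leave any green look-alike of the part that bears arbor_head alone.

How it is judged:
On the way, in this order (a step that is already met when the one before it is completed fails the run):
1. the arbor is lifted clear of the rest block (head centre more than 40 mm above its resting height there) (z of arbor_head in the frame of block above 0.146 m), for 0.1 s.
2. the arbor is in the taper with its slots over the dogs (flange less than 7 mm above the spindle face, within 4 mm of the axis) (horizontal distance between arbor_head and rig_mouth below 0.004 m and z of arbor_head in the frame of rig_mouth below 0.053 m), for 0.1 s.
At the end, for the whole second after the job is handed in: The arbor stands released and at rest in the spindle, slots over the dogs, flange within 2 mm of the spindle face (pin pushed down), within 4 mm of the axis at its head and upright within 0.05 rad; the other things are where they were (z of arbor_head in the frame of rig_mouth between 0.0435 and 0.048 m and horizontal distance between arbor_head and rig_mouth below 0.004 m and angle between arbor_head's own z axis and vertical below 0.05 rad and contact force between the fingers and anything else below 0.1 N and linear speed of arbor below 0.02 m/s); the robot touches nothing.
It fails at once if the arbor or the robot bears on the rig with more than 60 N (contact force between any of arbor, the arm, the fingers and rig above 60 N).
It fails at once if a bystander is moved (the centre by more than 15 mm, the others by more than 30 mm) (distance of centre from where it was at the start of the episode above 0.015 m or distance of any of ring_big, ring_small, jar, roller, driver, magnifier from where it was at the start of the episode above 0.03 m).
It also fails if it takes over 64 s, if anything falls off the work surface, if the arm or the gripper's body presses on something with over 40 N, if the wrist force passes 120 N, or if a joint passes its speed limit or range.

## Working session

There is one attempt and no reset: what is moved stays moved. The work goes in short steps, each a Python script; the robot and the scene stay as the last script left them, time stands still between calls to the robot, and variables do not carry over. Pictures are saved under pics/ and viewed, and the job is handed in when it is done.

```bash
mkdir -p pics; ls; python3 - <<'E'
from station import r
import cv2,numpy as np
o=r.observe(); print(o, r.tip_reach)
for n in ["scene","top","wrist"]:
    i=r.camera_info(n); print(n,i)
    p,d=r.camera(n); cv2.imwrite(f"pics/{n}0.png",p[:,:,::-1]); np.savez(f"pics/{n}0.npz",p=p,d=d,K=i["camera_matrix"],T=i["extrinsics"])
E
```

```text
pics
{'time': 0.0, 'joint_pos': array([-1.1174989 ,  0.50835649, -0.2375009 ,  1.50112885,  0.12570368,
        1.1488994 , -0.15483018]), 'qvel': array([-1.09789225e-03,  8.66387285e-05,  5.54443712e-04, -1.25914673e-04,
       -1.67437967e-04,  8.17223519e-04,  1.77522364e-04]), 'joint_torque': array([-3.80154261e-04, -6.20597863e+01, -2.18666375e+00, -2.49652058e+01,
        1.27096212e-02,  1.19456003e-02, -4.81095663e-05]), 'ee_pos': array([0.21294335, 0.58710515, 0.24741861]), 'tool_rot': array([-5.43573823e-01, -3.09393757e+00,  2.80163849e-03]), 'contact_force': array([ 0.2566274 , -0.19396721, -0.03889658]), 'moment': array([-0.021497  , -0.01582012,  0.00095404]), 'opening': 0.08535705862387213} 0.017
scene {'camera_matrix': array([[401.1628656 ,   0.        , 277.54016855],
       [  0.        , 401.1628656 , 208.48185333],
       [  0.        ,   0.        ,   1.        ]]), 'extrinsics': array([[-0.57903824, -0.47123187,  0.66532341,  1.13045896],
       [ 0.81506786, -0.31509215,  0.48619062,  0.454615  ],
       [-0.01947033,  0.82380669,  0.56653636,  0.58490082],
   
[... 235 characters left out ...]
, 'extrinsics': array([[-0.01625705,  0.99746949, -0.06921217,  0.44541981],
       [-0.99983097, -0.01562294,  0.00969328,  0.02814706],
       [ 0.00858745,  0.06935805,  0.99755487,  1.35805117],
       [ 0.        ,  0.        ,  0.        ,  1.        ]])}
wrist {'camera_matrix': array([[372.11258776,   0.        , 282.30510453],
       [  0.        , 372.11258776, 209.52134007],
       [  0.        ,   0.        ,   1.        ]]), 'extrinsics': array([[ 0.34185963, -0.89048227, -0.30028873,  0.13523495],
       [ 0.93974954,  0.3233676 ,  0.1109243 ,  0.61513321],
       [-0.00167248, -0.32011674,  0.94737663,  0.37312903],
       [ 0.        ,  0.        ,  0.        ,  1.        ]])}
```

View pics/scene0.png

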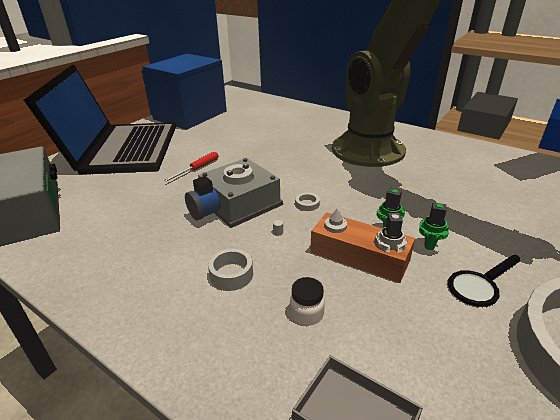

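View pics/top0.png

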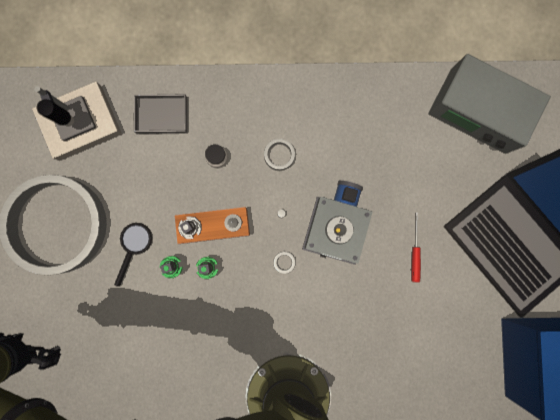

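View pics/wrist0.png

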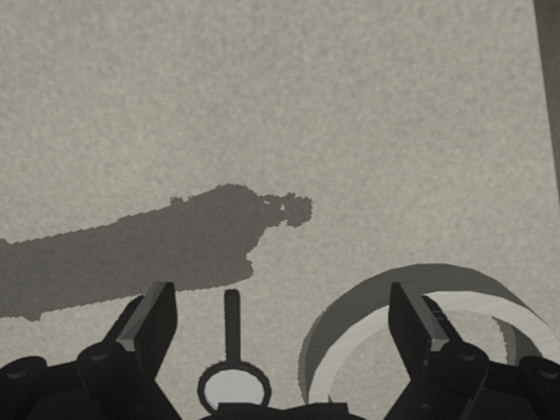

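The scene picture shows what could be mistaken for the arbor. The steel arbor in the block is at top (189,228) / scene (393,230). The plain centre is at top (233,223) / scene (336,218). The two green look-alikes are at top (171,267) and (207,268). I choose the arbor in the block, since it has a dark head, a steel bearing and isn't green. The rig is at top (340,230). Next I'll check close crops.

```bash
python3 - <<'E'
import cv2,numpy as np
t=cv2.imread("pics/top0.png");s=cv2.imread("pics/scene0.png")
a=cv2.resize(t[180:280,160:260],None,fx=4,fy=4,interpolation=cv2.INTER_CUBIC)
b=cv2.resize(t[180:280,290:390],None,fx=4,fy=4,interpolation=cv2.INTER_CUBIC)
cv2.imwrite("pics/crop1.png",np.hstack([a,b]))
a=cv2.resize(s[170:290,300:460],None,fx=2.5,fy=2.5,interpolation=cv2.INTER_CUBIC)
b=cv2.resize(s[140:260,170:330],None,fx=2.5,fy=2.5,interpolation=cv2.INTER_CUBIC)
cv2.imwrite("pics/crop2.png",np.hstack([a,b]))
E
```

```text
(no output)
```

View pics/crop1.png

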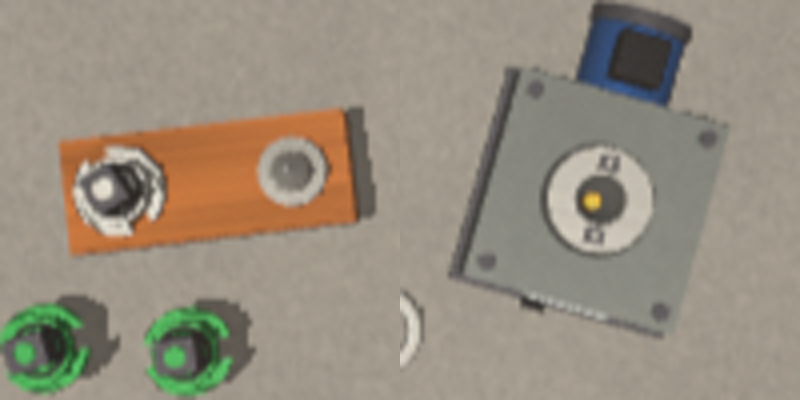

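View pics/crop2.png

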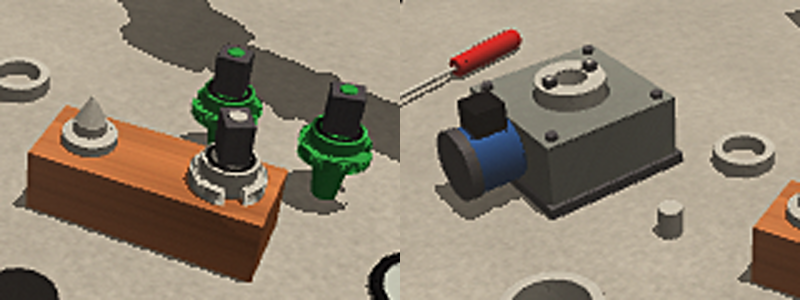

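The crops confirm it: at top (186,227) there is a dark two-flat head over a steel bearing and slotted flange, not green. The rig's dogs show as dark marks at about top (342,220) and (338,239). I'll get coarse positions, then take a close wrist view of the rig and one of the arbor.

```bash
cat > h.py <<'E'
import numpy as np,cv2
from scipy.spatial.transform import Rotation as R
def ray(K,T,u,v):
    K=np.asarray(K);T=np.asarray(T)
    d=np.array([(u-K[0,2])/K[0,0],-(v-K[1,2])/K[1,1],-1.0])
    return T[:3,3],T[:3,:3]@d
def plane(K,T,u,v,z):
    c,d=ray(K,T,u,v); return c+d*(z-c[2])/d[2]
def proj(K,T,p):
    q=np.linalg.inv(T)@np.append(p,1); return K[0,0]*q[0]/-q[2]+K[0,2], K[1,1]*-q[1]/-q[2]+K[1,2]
def down(yaw):
    # tool z down, tool y at angle yaw (world)
    y=np.array([np.cos(yaw),np.sin(yaw),0]);z=np.array([0,0,-1.]);x=np.cross(y,z)
    return R.from_matrix(np.column_stack([x,y,z])).as_rotvec()
def tooly(rv): 
    y=R.from_rotvec(rv).as_matrix()[:,1]; return np.arctan2(y[1],y[0])
E
python3 - <<'E'
from h import *
f=np.load("pics/top0.npz");K,T=f["K"],f["T"]
print("head",plane(K,T,185.7,227,.126)); print("mouth",plane(K,T,340,229.7,.095))
a=plane(K,T,290+210/4,180+160/4,.103);b=plane(K,T,290+193/4,180+235/4,.103);print("dogs",a,b,np.degrees(np.arctan2(*(a-b)[[1,0]])))
for n,u,v,z in [("roller",282,213,.03),("rs",285,262,.018),("g1",171,267,.126),("g2",207,268,.126),("centre",233,223,.08),("motor",348,193,.1)]: print(n,plane(K,T,u,v,z))
# block corners
for u,v in [(60,140),(345,108),(357,220),(70,255)]: print(plane(K,T,160+u/4,180+v/4,.06))
for u,v in [(118,66),(327,126),(265,337),(65,272)]: print("rig",plane(K,T,290+u/4,180+v/4,.078))
from station import r
# camera in tool frame
f=np.load("pics/wrist0.npz");o=r.observe();Rt=R.from_rotvec(o["tool_rot"]).as_matrix()
print((Rt.T@(f["T"][:3,3]-o["ee_pos"])),Rt.T@f["T"][:3,:3]); print(np.degrees(tooly(o["tool_rot"])))
E
```

```text
head [0.48477502 0.26527254 0.126     ]
mouth [ 0.47172351 -0.14744195  0.095     ]
dogs [ 0.49766113 -0.15376298  0.103     ] [ 0.44724665 -0.14098749  0.103     ] -14.219941561861788
roller [0.5234975  0.00850624 0.03      ]
rs [0.38334413 0.00206597 0.018     ]
g1 [0.38026938 0.30408625 0.126     ]
g2 [0.37607306 0.20959539 0.126     ]
centre [0.49515574 0.1443535  0.08      ]
motor [ 0.5710962  -0.17107839  0.1       ]
[0.52084717 0.30771283 0.06      ]
[0.54012634 0.10871064 0.06      ]
[0.4617641  0.10123892 0.06      ]
[0.44070333 0.30083252 0.06      ]
rig [ 0.56477896 -0.09533006  0.078     ]
rig [ 0.52092032 -0.23892973  0.078     ]
rig [ 0.37673649 -0.19201115  0.078     ]
rig [ 0.42337294 -0.05576809  0.078     ]
[ 0.08257957 -0.00043842 -0.12549451] [[-1.09804121e-03  9.47388643e-01  3.20083665e-01]
 [ 9.99999334e-01  9.26722719e-04  6.87551161e-04]
 [ 3.54749357e-04  3.20084207e-01 -9.47389030e-01]]
70.07267111077007
```

```bash
cat > look.py <<'E'
from h import *
from station import r
def look(p,yaw,name):
    r.reach(p,down(np.radians(yaw))); r.wait(0.3)
    i=r.camera_info("wrist");o=r.observe(); p,d=r.camera("wrist")
    np.savez(f"pics/{name}.npz",p=p,d=d,K=i["camera_matrix"],T=i["extrinsics"],ee=o["ee_pos"],rot=o["tool_rot"])
    cv2.imwrite(f"pics/{name}.png",p[:,:,::-1]); print(name,o["time"],o["ee_pos"],np.degrees(tooly(o["tool_rot"])),o["joint_pos"].round(2))
E
python3 - <<'E'
from look import *
look([0.48,0.265,0.29],80,"arb1")
look([0.472,-0.147,0.26],76,"rig1")
E
```

```text
arb1 2.0 [0.4797103  0.26562992 0.28991077] 80.06627185714197 [-0.4   0.36 -0.22  1.63  0.08  1.16  0.76]
rig1 3.875 [ 0.47227137 -0.14639795  0.25999051] 76.06951056572967 [ 0.29  0.29 -0.05  1.82  0.02  1.03  1.56]
```

View pics/arb1.png

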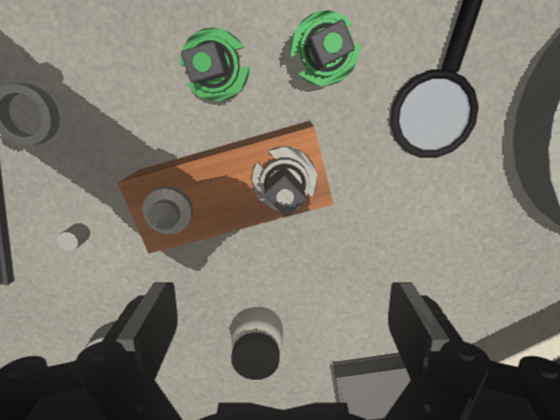

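View pics/rig1.png

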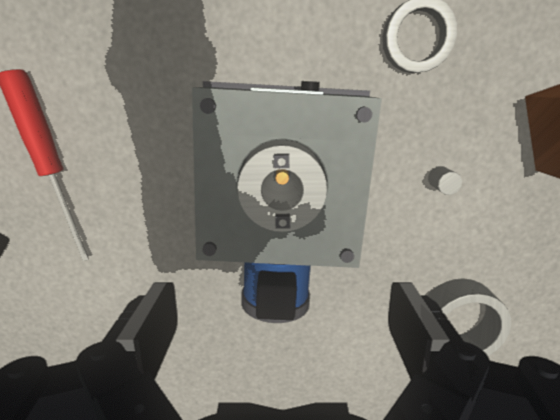

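The arbor picture (arb1) shows the head at about (285,190), with the flats turned roughly 45° to the image. The rig picture (rig1) shows the spindle at about (282,188), with dogs at (281,161) and (282,221). I'll zoom in on both.

```bash
python3 - <<'E'
import cv2,numpy as np
a=cv2.imread("pics/arb1.png")[135:225,240:330];b=cv2.imread("pics/rig1.png")[140:240,232:332]
a=cv2.resize(a,(400,400),interpolation=cv2.INTER_NEAREST);b=cv2.resize(b,(400,400),interpolation=cv2.INTER_NEAREST)
g=np.hstack([a,b]); g=(255*(g/255.)**0.6).astype(np.uint8)
cv2.imwrite("pics/crop3.png",g)
E
```

```text
(no output)
```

View pics/crop3.png

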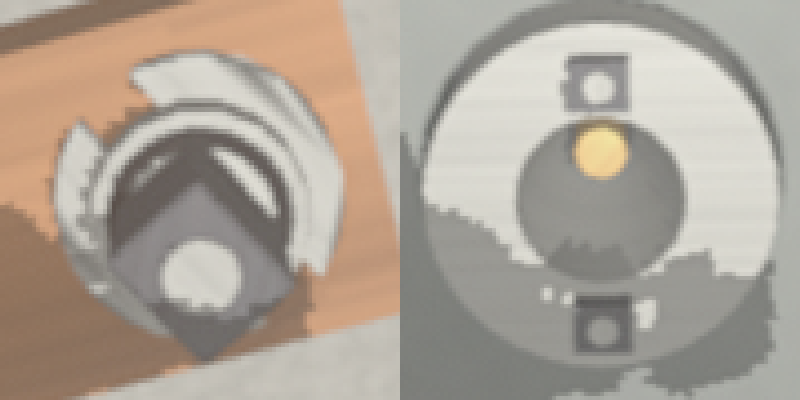

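```bash
python3 - <<'E'
from h import *
f=np.load("pics/arb1.npz");K,T=f["K"],f["T"]
s=90/400
C=[plane(K,T,240+u*s-.5,135+v*s-.5,.126)[:2] for u,v in [(105,255),(205,362),(298,280),(197,185)]]
C=np.array(C);print(C,C.mean(0)); 
for i in range(4):
    e=C[(i+1)%4]-C[i];print(np.linalg.norm(e),np.degrees(np.arctan2(e[1],e[0])))
# end disc
print("disc",plane(K,T,240+200*s-.5,135+278*s-.5,.126))
for u,v in [(185.7,227)]:
    pass
# flange top rim z=.072 : points on the outer rim visible
P=np.array([plane(K,T,240+u*s-.5,135+v*s-.5,.072)[:2] for u,v in [(195,52),(260,75),(305,110),(335,155),(343,210),(330,265),(57,190),(72,265),(62,160)]])
A=np.c_[2*P,np.ones(len(P))];x=np.linalg.lstsq(A,(P**2).sum(1),rcond=None)[0];print("flange",x[:2],np.sqrt(x[2]+x[0]**2+x[1]**2))
c=x[:2]
for u,v in [(105,95),(311,288)]:
    q=plane(K,T,240+u*s-.5,135+v*s-.5,.072)[:2]-c; print(np.degrees(np.arctan2(q[1],q[0])),np.linalg.norm(q))
f=np.load("pics/rig1.npz");K,T=f["K"],f["T"];s=.25
w=lambda u,v,z:plane(K,T,232+(u-400)*s-.5,140+v*s-.5,z)[:2]
P=np.array([w(u,v,.095) for u,v in [(600,22),(530,38),(470,80),(432,130),(423,190),(432,245),(780,195),(765,260),(725,320),(660,355),(600,367),(767,130),(735,85)]])
A=np.c_[2*P,np.ones(len(P))];x=np.linalg.lstsq(A,(P**2).sum(1),rcond=None)[0];print("mouth",x[:2],np.sqrt(x[2]+x[0]**2+x[1]**2))
a=w(598,87,.103);b=w(603,331,.103);print("dogs",a,b,(a+b)/2,np.linalg.norm(a-b),np.degrees(np.arctan2(*(a-b)[::-1])))
P=np.array([w(u,v,.095) for u,v in [(600,120),(540,145),(517,200),(535,255),(600,280),(660,260),(686,200),(655,140)]])
A=np.c_[2*P,np.ones(len(P))];x=np.linalg.lstsq(A,(P**2).sum(1),rcond=None)[0];print("bore",x[:2],np.sqrt(x[2]+x[0]**2+x[1]**2))
d=f["d"];print("face depth z", [ (lambda c,dd:(c+dd*d[v,u])[2])(*__import__('h').ray(K,T,u,v)) for u,v in [(255,190),(305,175),(280,148)]])
E
```

```text
[[0.4769994  0.24989247]
 [0.50051304 0.26427291]
 [0.48778722 0.28373133]
 [0.46705923 0.26861689]] [0.48308972 0.2666284 ]
0.02756244068705966 31.449078684704695
0.02325029344793856 123.18470568438298
0.02565338352137436 -143.90121438038557
0.021199311521025083 -62.03764713608543
disc [0.4843004  0.26615664 0.126     ]
flange [0.48388078 0.26639666] 0.030761091867677486
-149.61977639421886 0.03050068599318442
42.02574422074044 0.030816170593300142
mouth [ 0.4707713  -0.14697662] 0.03603219714682357
dogs [ 0.44640502 -0.14144582] [ 0.49517859 -0.1526143 ] [ 0.4707918  -0.14703006] 0.0500359485358658 167.10240338897572
bore [ 0.47106291 -0.14706922] 0.017059848970019963
face depth z [np.float64(0.0954090269190348), np.float64(0.0951965001584461), np.float64(0.09564157347221103)]
```

Measurements agree well:

| Quantity | Value |
|---|---|
| Arbor position | (0.4842, 0.2663) |
| Arbor yaw | ≈ 32° |
| Spindle mouth | (0.4709, −0.1470) |
| Dogs angle | ≈ −12.9° |

Next is the grasp.

```bash
python3 - <<'E'
from look import *
rv=down(np.radians(122.5))
r.reach([.4842,.2663,.20],rv)
r.set_gripper(0.07,60)
print(r.movel([.4842,.2663,.108],rate=.06,f_stop=8)); print(r.observe()["ee_pos"])
r.set_gripper(0.0,90); r.wait(.2)
o=r.observe();print(o["time"],o["opening"],o["ee_pos"],o["contact_force"],o["moment"])
E
```

```text
False
[0.48438387 0.26641184 0.10836566]
8.1417 0.022998101978025976 [0.48422737 0.26653271 0.1082799 ] [-1.88147055 -0.26421829  4.97624349] [-0.12498411  0.24798757 -0.09124995]
```

```bash
python3 - <<'E'
from look import *
r.movel([.4842,.2663,.25],rate=.1)
r.wait(.2)
o=r.observe();print(o["time"],o["opening"],o["ee_pos"],o["contact_force"],o["moment"])
look([.4709,-.1470,.275],77.1,"over")
o=r.observe();print(o["opening"],o["contact_force"],o["moment"])
p,d=r.camera("scene");cv2.imwrite("pics/over_s.png",p[:,:,::-1])
cv2.imwrite("pics/over_s_crop.png",cv2.resize(p[60:260,120:360,::-1],None,fx=3,fy=3,interpolation=cv2.INTER_CUBIC))
E
```

```text
9.9083 0.022758299835406903 [0.48408495 0.26625174 0.24962345] [ 0.37318934 -0.18998064 -7.1320325 ] [-0.04225287  0.00444949 -0.03742387]
over 11.7417 [ 0.47115015 -0.14634638  0.27491291] 77.18102291434974 [ 0.33  0.28 -0.11  1.79  0.03  1.07  1.56]
0.02281528651896061 [-0.49244281  0.34533293 -8.04101279] [-0.00275605  0.04642159 -0.00537115]
```

View pics/over.png

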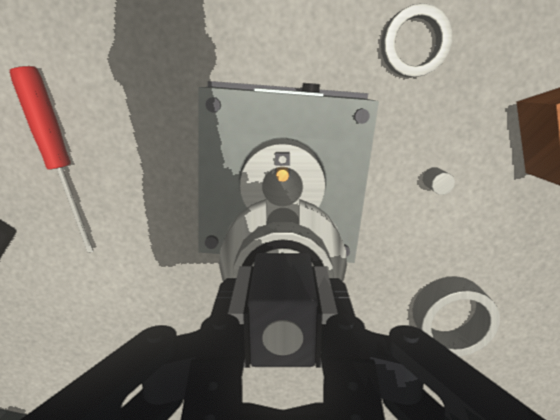

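View pics/over_s_crop.png

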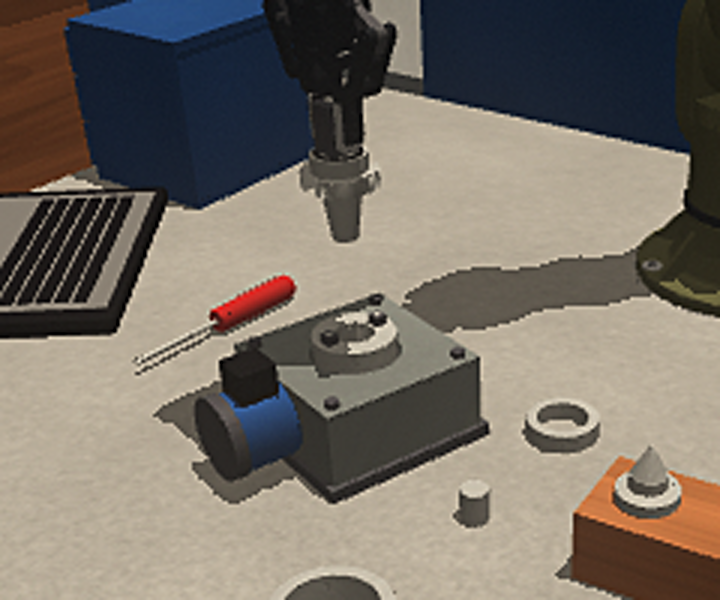

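The held arbor is upright, with its head disc at (283,338) in the wrist picture and a slot facing the near dog at about (283,158). I'll measure the head's offset from the TCP before going down.

```bash
python3 - <<'E'
from h import *
f=np.load("pics/over.npz");K,T=f["K"],f["T"]
p=f["p"];g=cv2.cvtColor(p,cv2.COLOR_RGB2GRAY)
roi=g[310:365,255:312];m=(roi>80).astype(np.uint8)
n,l,st,c=cv2.connectedComponentsWithStats(m);print(st[1:],c[1:])
k=1+st[1:,4].argmax();u,v=c[k]+[255,310]
hz=f["ee"][2]-.0023
q=plane(K,T,u,v,hz+.020);d=q-f["ee"];Rt=R.from_rotvec(f["rot"]).as_matrix()
print(u,v,q,Rt.T@d)
a=plane(K,T,282.5,158.5,.103);print("near dog",a, np.hypot(*(a[:2]-[.4709,-.147])))
E
```

```text
[[   7   11   41   34 1118]] [[27.26386404 27.60644007]]
282.2638640429338 337.60644007155634 [ 0.47166765 -0.14699411  0.29261291] [-0.00064596 -0.00051415 -0.01770016]
near dog [ 0.44614309 -0.14093772  0.103     ] 0.025488347187577004
```

```bash
cat > st.py <<'E'
from look import *
def S(t=""):
    o=r.observe();print(t,round(o["time"],2),o["ee_pos"].round(4),o["contact_force"].round(1),o["moment"].round(2),round(np.degrees(tooly(o["tool_rot"])),2),round(o["opening"],4));return o
E
python3 - <<'E'
from st import *
x,y=.4702,-.1470
r.movel([x,y,.205],rate=.06); r.wait(.2); S()
print(r.movel([x,y,.158],rate=.015,f_stop=6)); S()
E
```

```text
13.36 [ 0.4703 -0.147   0.2053] [-0.1  0.1 -8.3] [ 0.01 -0.01  0.08] 77.1 0.0229
False
 16.64 [ 0.4702 -0.147   0.158 ] [-0.1 -0.4 -7.1] [-0.05 -0.   -0.05] 77.1 0.0229
```

```bash
python3 - <<'E'
from st import *
x,y=.4702,-.1470
print(r.movel([x,y,.1490],rate=.008,f_stop=6)); S()
E
```

```text
False
 17.92 [ 0.4702 -0.147   0.1491] [-0.2  0.2 -8.3] [-0.02 -0.06 -0.01] 77.1 0.0231
```

The slots have passed the dogs' tops without contact. Now I'll push slowly against the pin.

```bash
python3 - <<'E'
from st import *
x,y=.4702,-.1470
for z in [.147,.145,.1435]:
    print(r.movel([x,y,z],rate=.006,f_stop=18)); S()
print(r.movel([x,y,.1405],rate=.005,f_stop=14)); S()
E
```

```text
False
 18.4 [ 0.4705 -0.1471  0.1476] [-1.5  0.5  4.6] [0.22 0.57 0.03] 77.1 0.0229
False
 18.88 [ 0.4705 -0.147   0.1453] [-0.7  0.7  5.3] [ 0.07  0.42 -0.01] 77.1 0.0225
False
 19.28 [ 0.4705 -0.1471  0.1436] [-0.6  0.9  5.1] [0.07 0.28 0.04] 77.1 0.0231
True
 19.63 [ 0.4704 -0.147   0.1433] [-0.3 -0.1  4.9] [-0.03  0.18 -0.01] 77.1 0.023
```

The stop came at TCP z = 0.1433, which is the predicted home height with the flange on the face. I'll release, retreat and check.

```bash
python3 - <<'E'
from st import *
r.set_gripper(.07,20); r.wait(.2); S()
o=r.observe()["ee_pos"]
r.movel([o[0],o[1],.30],rate=.1); r.wait(.3); S()
i=r.camera_info("wrist");p,d=r.camera("wrist")
np.savez("pics/done.npz",p=p,d=d,K=i["camera_matrix"],T=i["extrinsics"]);cv2.imwrite("pics/done.png",p[:,:,::-1])
p,d=r.camera("scene");cv2.imwrite("pics/done_s.png",cv2.resize(p[120:270,140:340,::-1],None,fx=4,fy=4,interpolation=cv2.INTER_CUBIC))
E
```

```text
20.35 [ 0.47   -0.1469  0.143 ] [ 0.   0.2 -0.8] [-0.01 -0.02  0.03] 77.1 0.0698
 22.37 [ 0.4699 -0.1468  0.2998] [-0.1 -0.3 -0.2] [-0.02 -0.05  0.02] 77.11 0.0697
```

View pics/done.png

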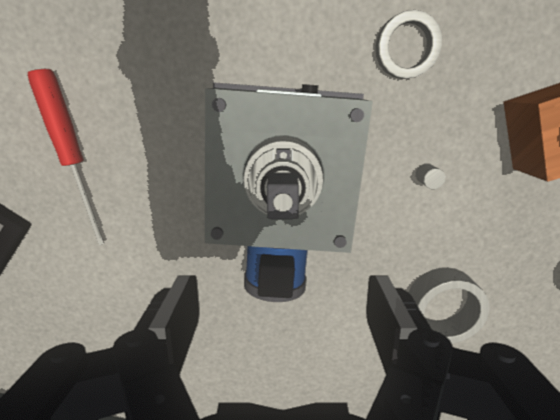

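View pics/done_s.png

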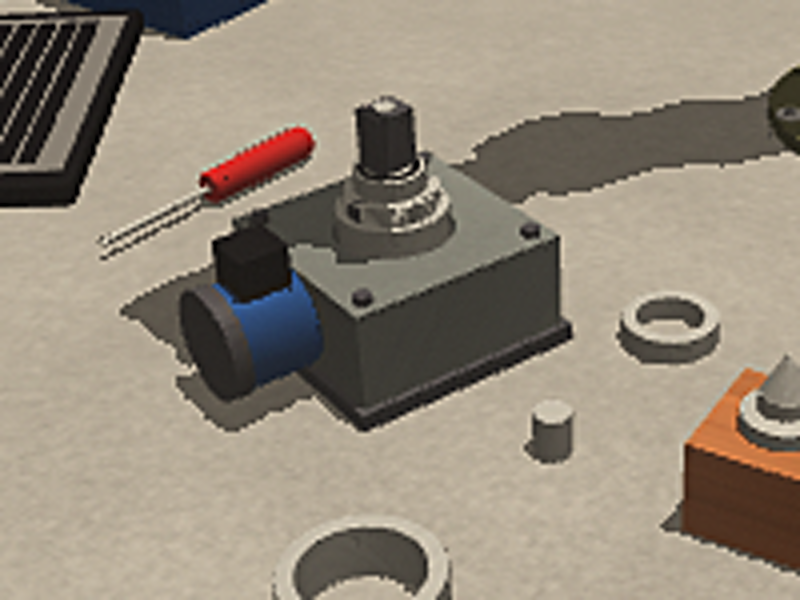

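The wrist picture shows the arbor seated and released, with its head disc at (283,203) and a dog visible in the slot at (284,156). The scene crop shows it upright with the flange on the spindle. I'll check the height by depth before handing in.

```bash
python3 - <<'E'
from h import *
f=np.load("pics/done.npz");K,T,d=f["K"],f["T"],f["d"]
def P(u,v): c,q=ray(K,T,u,v);return c+q*d[v,u]
top=np.array([P(u,v) for u in range(277,290,2) for v in range(196,209,2)])
print("head top",np.median(top,0),"std z",top[:,2].std(),"expect z .161")
# tilt from depth plane
A=np.c_[top[:,:2]-top[:,:2].mean(0),np.ones(len(top))];print("slope",np.linalg.lstsq(A,top[:,2],rcond=None)[0])
print("disc centre",plane(K,T,282.5,202.5,.161)); print("housing",[P(u,v)[2].round(4) for u,v in [(235,110),(335,110),(345,180)]],"expect .078")
from station import r
r.finish_job()
E
```

```text
head top [ 0.47040912 -0.14691336  0.16174327] std z 0.0006514066953459925 expect z .161
slope [0.00613791 0.00149075 0.16176186]
disc centre [ 0.47090035 -0.1474073   0.161     ]
housing [np.float64(0.0783), np.float64(0.0786), np.float64(0.0775)] expect .078
the job is handed in; nothing more can be done
```

The arbor is seated in the spindle with its slots over the dogs and the gripper is clear of it. I handed the job in at about 22 s; no verdict is reported.

- **What I did:** I found the arbor, spindle and dogs in the wrist pictures. I gripped the head across its flats, carried it over and turned it to the dogs' angle (about −13°). I lowered it slowly; the slots passed the dogs without contact. I then pushed the pin down until the flange touched the face. The forces I read were about 13 N in all on the pin, and a 14 N change stopped the final push.
- **Last checks:**
  - The head top was at z = 0.1617 m against 0.161 m expected, about 0.7 mm high. The same depth readings run about 0.3 to 0.6 mm high on two known housing and spindle surfaces.
  - The head disc was within about 0.5 mm of the spindle axis, and the tilt was about 0.006 rad.
  - A dog shows in the slot, the fingers are open and clear, and the bystanders in view look unmoved. I didn't measure their positions again.
- **Disagreements:** none of my checks failed or conflicted.

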